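# Rotate the cleaning-concentrate tins in the sloped rack

### The job

First slide the oldest tin, the one at the low front end of the sloped lane, sideways out into the pick-up bay beside it until it is fully clear of the lane; push it, do not lift it out, and let the tins behind roll down. Then take the new tin from the wooden cradle and lay it gently in the lane behind the others, so that it lies square across the lane and rests against the tin in front of it. Leave the other things on the bench where they are.

Things in the scene. Friction and masses are not known exactly. Their poses are not given: they have to be found in the camera images.
- rack: Fixed light wooden gravity rack on the bench, L-shaped from above; place and yaw vary. Origin: on the bench straight below the front tin's centre. +x: level, along the lane to its high loading end; +y: to the pick-up bay; z up. The lane floor rises 10 degrees to +x, is 92 mm wide inside and nothing holds the tins back but what lies in front of them: they roll down.
- front_place (a point): Centre of a tin in the front place, against the front stop: rack (0, 0, 55) mm. Axes as the rack. The stop leans with the slope, 34 mm high over the floor, 8 mm thick. Both sides of this place are open: the lane's side walls begin 38 mm up the slope from here. The floor ends at y = -54 mm, with free bench beyond, from where the tin can be pushed.
- bay (a point): Centre of a tin in the middle of the pick-up bay, parallel to rack y, against the front stop that runs on from the lane: rack (0, 104, 55) mm. A tin is fully clear of the lane from y = 87 mm on; the bay's end wall (34 mm high) stops it at y = 119 mm. A 12 mm high lip bounds the bay 65 mm up the slope.
- last_place (a point): Centre of the third of three touching tins in the lane, where the new tin must come to rest: rack (110, 0, 74) mm; each place is 56 mm up the slope from the one before. Side walls here: inner faces at y = -46 and 46 mm, 28 mm high over the floor, 8 mm thick. The new tin may be laid some 35 mm farther up the slope and let roll down.
- lane_tail (a point): On the lane's floor at the inner face of its 8 mm high tail lip, in the middle: the upper end of the lane, 211 mm up the slope from front_place, rack (213, 0, 64) mm. The lane is open above.
- tin_front: The oldest tin, in the front place at the start. All four tins are alike: plain closed aluminium cylinder with a paper band, 56 mm in diameter, 80 mm long, about 250 g, lying on its side. Origin at its centre; its own y is the cylinder axis (parallel to rack y in the rack); x and z turn as it rolls.
- tin_middle: The second tin in the lane at the start; ends in the front place. Same shape and frame as tin_front.
- tin_back: The third tin in the lane at the start; ends in the second place. Same shape and frame.
- tin_new: The new tin, lying in the cradle at the start. Same shape and frame; its axis is 36 mm above the bench, parallel to the cradle's y.
- cradle: Fixed dark wooden cradle on the bench, left or right of the rack, 68 x 100 mm and 8 mm thick, with two low ridges (up to 13.5 mm above the bench) between which the new tin lies along its y. Origin: centre of its underside.
- oil_bottle: Bystander: amber glass bottle, 34 mm in diameter, 70 mm high, standing on the bench in the inner corner of the L, near rack (150, 100) mm. Origin: centre of its underside.
- loupe: Bystander: black eyeglass loupe, 40 mm in diameter, 28 mm high, on the bench outside the lane on the -y side, near rack (135, -105) mm. Origin: centre of its underside.
- punch_stand: Bystander: round dark steel stand, 92 mm in diameter, with upright steel punches, 82 mm high, on the side of the rack opposite to the cradle. Origin: centre of its underside.
- jar: Bystander: glass jar, 66 mm in diameter, 85 mm high, at the far left. Origin: centre of its underside.
- mug: Bystander: white cup, 76 mm in diameter, 85 mm high, at the far right. Origin: centre of its underside.
- screwdriver: Bystander: screwdriver 150 mm long lying at the far side of the bench.
- brush: Bystander: brush 170 mm long lying at the far side of the bench.
Not all that is in view belongs to the job. Leave any orange or pink look-alike of the tin_middle alone.

How it is judged (in metres and radians):
On the way, in this order (a step that is already met when the one before it is completed fails the run):
1. the oldest tin lies in the pick-up bay, clear of the lane, and the second tin has rolled down into the front place (y of tin_front in the frame of rack between 0.087 and 0.125 m and x of tin_front in the frame of rack between -0.012 and 0.02 m and z of tin_front in the frame of rack between 0.045 and 0.067 m and x of tin_middle in the frame of rack between -0.012 and 0.012 m and y of tin_middle in the frame of rack between -0.02 and 0.02 m and z of tin_middle in the frame of rack between 0.045 and 0.065 m and angle between the y axis of tin_middle and the y axis of rack, either way round below 0.2 rad), for 0.2 s.
2. the new tin lies in the lane as the third tin (x of tin_new in the frame of rack between 0.0982985 and 0.122298 m and y of tin_new in the frame of rack between -0.02 and 0.02 m and z of tin_new in the frame of rack between 0.0644486 and 0.0844486 m and angle between the y axis of tin_new and the y axis of rack, either way round below 0.2 rad), for 0.2 s.
At the end, for the whole second after the job is handed in: Oldest tin in the bay (centre 87 to 125 mm off the lane's middle line, within 0.25 rad of rack y); second, third and new tin in places one, two and three of the lane (within 12 mm along, 20 mm across, 10 mm in height, square within 0.2 rad); all at rest (all of step 1 and all of step 2 and angle between the y axis of tin_front and the y axis of rack, either way round below 0.25 rad and x of tin_back in the frame of rack between 0.0431492 and 0.0671492 m and y of tin_back in the frame of rack between -0.02 and 0.02 m and z of tin_back in the frame of rack between 0.0547243 and 0.0747243 m and angle between the y axis of tin_back and the y axis of rack, either way round below 0.2 rad and linear speed of each of tin_front, tin_middle, tin_back, tin_new below 0.03 m/s); the robot touches nothing.
It fails at once if the new tin is dropped (let go, it moves faster than 0.5 m/s) (contact force between the fingers and tin_new below 0.05 N and linear speed of tin_new above 0.5 m/s).
It fails at once if the oldest tin is lifted (more than 25 mm) (z of tin_front in the frame of rack above 0.08 m).
It fails at once if the new tin is banged into the rack (more than 40 N) (contact force between tin_new and rack above 40 N).
It fails at once if the new tin is banged against the tin in front of it (more than 40 N) (contact force between tin_new and tin_back above 40 N).
It fails at once if a bystander is moved by more than 20 mm (distance of any of oil_bottle, loupe, punch_stand, jar, mug, screwdriver, brush from where it was at the start of the episode above 0.02 m).
It also fails if it takes over 59 s, if anything falls off the work surface, if the arm or the gripper's body presses on something with over 40 N, if the wrist force passes 120 N, or if a joint passes its speed limit or range.

### The arm

A 6-joint arm with a two-finger parallel gripper is mounted at the origin on the work surface. World frame = base frame: x ahead of the robot, y to its left, z up, the work surface at z = 0. Lengths are in mm, angles in rad, forces in N, time in s.
With the tool pointing down it reaches from about 400 to 925 mm from the base axis. Payload 12.5 kg.
Tool frame: the origin (TCP) lies where the fingers leave the gripper's body, on its centre line; the fingertips stand 78 mm ahead of it and the grasp point (between the pads) lies 59 mm ahead of it; z points along the fingers, y is the direction in which the jaws open and shut (so a half turn about z gives the same grasp; the last joint's range is limited). The gripper opens to 95 mm and grips with 3 to 60 N. Pads are 20 mm wide; open, the fingers measure 119 mm over their backs; the gripper's body (75 mm by 180 mm) begins 59 mm behind the grasp point.
Start: joints at [-1.411, 0.491, 1.559, -0, 1.092, -0.106], TCP at [164.197, -603.057, 292.261] pointing down, gripper open.
Joint ranges: [-3.1, 3.1], [-0.84, 2.19], [0.05, 2.79], [-1.13, 4.28], [0.06, 2.93], [-2.69, 2.69]. Speed limits (rad/s): [2.22, 2.22, 2.79, 3.14, 3.14, 3.14].

### API

Orientations are given as [roll, pitch, yaw] about the fixed x, y, z axes, in that order (R = Rz(yaw) Ry(pitch) Rx(roll)).
In Python, from cell import env, viewer, ticket, search_frame gives the robot as it stands.
- The arm moves only by the shell command python3 -m inch 'ROWS'. ROWS is a JSON object of lists of equal length, an entry for each row: "hand": the opening, from 0 (shut) to 1 (fully open); "delta_pos": the shift along the tool's x, y, z in cm, a list of three; "turn": the turn about the tool's z in rad. A call has 1 to 20 rows; each row shifts and turns the commanded pose from where the row before left it, along the tool's axes as they then stand; what a row does not reach is not made up. A row lasts 1/10 s, in which the tool goes at most 50 mm and 8.59 degrees, less where a joint would pass 70% of its speed; a pose out of reach is approached as far as the arm can. A call is refused whole if a number of a shift passes 5 or a number of a turn 0.15, either way. A call with a gripper value outside its range is refused whole. The fingers move at their own pace and stop on an object; the grip force is fixed at half the most. Time passes only in rows, so rows that do not move let the fingers close. It gives the time, the measured TCP pose, the force and the opening at its end, in the units of the state.
- env.state(): the state, without advancing time (a new reading comes with each control period).
- viewer.read_camera(name): name is "scene" or "top" or "wrist"; returns (picture, depth): 420x560x3 uint8, blue, green, red; 420x560 float32, mm along the optical axis (not along the pixel's ray), 0 where there is no reading.
- viewer.get_calibration(name): a dict with "fx", "fy", "cx", "cy" (pixels), "k1" (the pictures are not rectified: a ray, as slopes to the right and down, at radius r is drawn at 1 + k1 r^2 times it, then the intrinsics apply), "T" (4x4, takes a point from camera to world coordinates). Camera axes: x right, y down, z forward; pixel columns grow to the right and rows downward; lengths in mm; the calibration is good to about 2 mm. A picture is of the moment at which its call begins: read the wrist's pose just before it. get_calibration takes no time and is no camera call; for the wrist camera it gives the pose at the moment of the call.
- ticket.job_done(): hands the job in, once; it reports no verdict.
Trained networks look in the newest picture that a camera, given by its name, has taken for a name from the list of things; names that differ only in an ending like _2 or _b are one class to them, and where a whole thing is asked for, a point or a joint stands for the part that bears it (a point fixed in the world has none). Each returns a list of dicts, best first, with "p" (0 to 1); they miss things now and then, are a little off and sometimes report something else, mostly with a low value. They report only what shows in the picture. A call takes as long as a camera call. They do not tell look-alikes from the thing itself.
- search_frame(camera, label): "centre" ([column, row] in pixels, amid what is visible of it).
The state is a dict: "t": time; "joints": joint angles; "qvel": joint speeds; "tau": joint torques, N m; "eef_pos": TCP position; "tcp_rot": TCP orientation; "ft_force": force on the tool from outside, world axes, zero at the start; "moment": the same for the moment, N m; "opening": opening from 0.0 (shut) to 1.0 (fully open).
Only numpy, scipy, OpenCV 4.12 (cv2) and the standard library are available. Lean on these libraries where they do the work, as an engineer would, in place of code of your own. Each camera call takes 0.05 s, during which the arm holds its last target.

## Working session

There is one attempt and no reset: what is moved stays moved. The work goes in short steps, Python scripts to look and compute and a shell command to move; the robot and the scene stay as the last step left them, time stands still between calls to the robot, and variables do not carry over. Pictures are saved under pics/ and viewed, and the job is handed in when it is done.

```bash
ls; mkdir -p pics
cat > h.py <<'E'
import numpy as np, cv2
from cell import env, viewer, ticket, search_frame
def shot(n,f):
    p,d=viewer.read_camera(n); cv2.imwrite('pics/'+f+'.png',p); np.save('pics/'+f+'.npy',d); return p,d
def rays(c):
    fx,fy,cx,cy,k=[c[a] for a in('fx','fy','cx','cy','k1')]
    u,v=np.meshgrid(np.arange(560),np.arange(420))
    K=np.array([[fx,0,cx],[0,fy,cy],[0,0,1.]])
    q=cv2.undistortPoints(np.stack([u,v],-1).reshape(-1,1,2).astype(float),K,np.array([k,0,0,0.])).reshape(420,560,2)
    return q
def cloud(c,d):
    q=rays(c); P=np.dstack([q[...,0]*d,q[...,1]*d,d]); T=np.array(c['T'])
    W=P@T[:3,:3].T+T[:3,3]; W[d<=0]=np.nan; return W
E
python3 - <<'E'
from h import *
for n in('top','scene'):
    c=viewer.get_calibration(n); p,d=shot(n,n+'0'); W=cloud(c,d); np.save('pics/W%s0.npy'%n,W)
    for l in('rack','tin_front','tin_new','cradle','loupe','oil_bottle','punch_stand','jar','mug'):
        for r in search_frame(n,l)[:5]:
            u,v=[int(round(x)) for x in r['centre']]; print(n,l,round(r['p'],2),u,v,W[v,u].round())
s=env.state();print(s['t'],s['eef_pos'],s['tcp_rot'])
E
```

```text
pics
top rack 0.65 274 231 [510.   6.  66.]
top tin_front 0.78 300 207 [563. -54.  79.]
top tin_new 0.94 420 251 [ 459. -331.   63.]
top tin_new 0.2 251 207 [561.  56. 106.]
top cradle 0.69 406 250 [ 462. -305.   38.]
top loupe 0.74 218 119 [791. 142.  20.]
top loupe 0.61 242 170 [661.  82.  24.]
top oil_bottle 0.67 234 254 [458.  98.  71.]
top oil_bottle 0.16 275 232 [508.   4.  63.]
top punch_stand 0.65 151 240 [493. 295.  50.]
top jar 0.55 118 176 [640. 365.  85.]
top mug 0.57 412 175 [nan nan nan]
scene rack 0.93 311 222 [571.  79.  51.]
scene tin_front 0.84 250 198 [588. -49.  78.]
scene tin_new 0.71 177 157 [ 486. -314.   59.]
scene tin_new 0.23 312 220 [562.  78.  49.]
scene cradle 0.75 187 174 [ 472. -301.    6.]
scene cradle 0.6 159 270 [ 792. -128.   16.]
scene loupe 0.84 287 268 [684.  80.  22.]
scene punch_stand 0.9 425 243 [520. 298.  41.]
scene punch_stand 0.56 304 205 [583.  66.  95.]
scene jar 0.68 461 302 [671. 376.  61.]
scene mug 0.87 136 189 [ 657. -292.   68.]
1.0 [ 164.19814666 -603.05988238  292.2476974 ] [ 3.14152142e+00 -7.27452001e-06  2.65793988e-01]
```

View pics/top0.png

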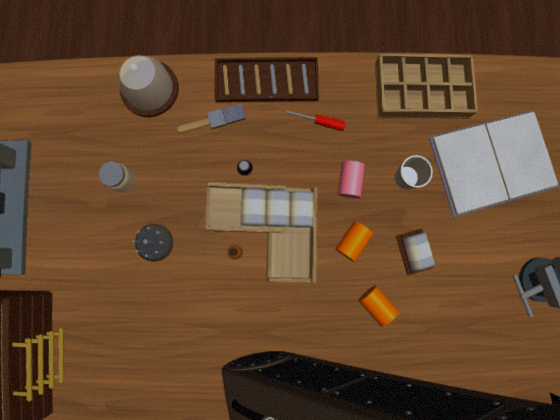

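View pics/scene0.png

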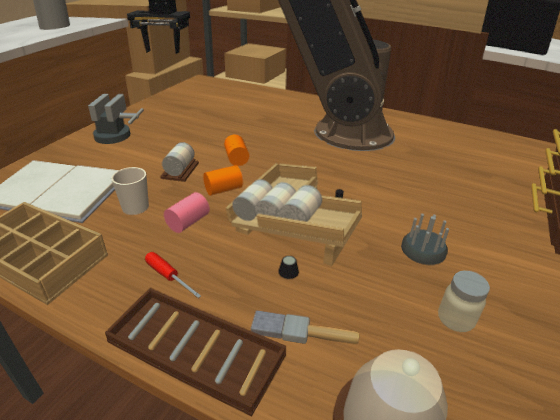

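Run:
```python
import cv2
p=cv2.imread('pics/top0.png');cv2.imwrite('pics/c1.png',cv2.resize(p[160:300,220:400],None,fx=4.2,fy=4.2,interpolation=cv2.INTER_CUBIC))
```

```text
(no output)
```

View pics/c1.png

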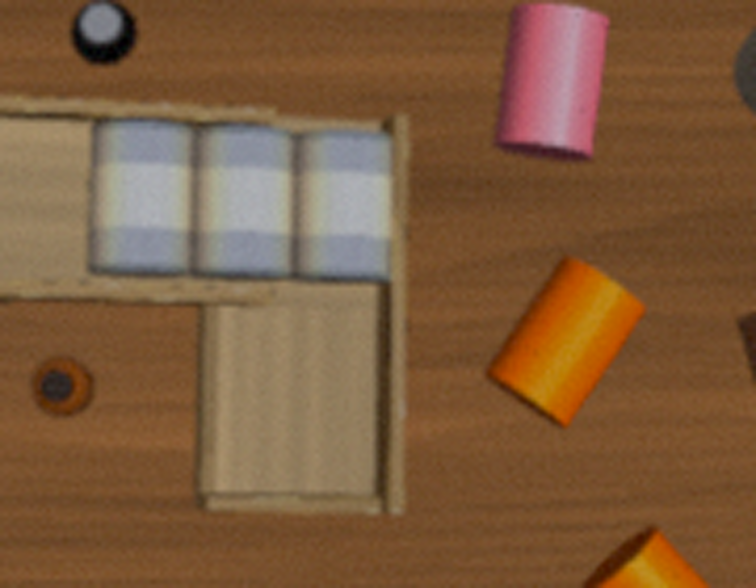

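The top view shows the three lane tins at about (303,208), (278,208) and (254,207). The low end is on the right, and the bay opens toward the robot at (293,252). The new tin is in its dark cradle at (418,252).

Candidates:
- **Front tin:** (303,208) is the choice, because it is the silver tin with a paper band at the stop. The others are the middle tin (278,208), the back tin (254,207), the pink look-alike (352,179) and the orange ones (355,240) and (379,306).
- **New tin:** (418,252), the banded tin in the cradle.

The close crop confirms the front tin lies against the stop, with the bay next to it. Next I'll fit the poses.

```bash
cat >> h.py <<'E'
from scipy.optimize import least_squares
t10=np.tan(np.radians(10)); c10=np.cos(np.radians(10))
def cylh(x,y,z,base,L=40.):
    h=np.sqrt(np.maximum(28.**2-x**2,0)); return np.where((abs(x)<28)&(abs(y)<L),z+h,base)
def rackh(x,y,tins):
    fl=55-28/c10+x*t10
    h=np.zeros_like(x)
    xs=-28.4
    lane=(abs(y)<46)&(x>xs)&(x<209); bay=(y>=-54)&(y<159)&(x>xs)&(x<65); 
    h=np.where(lane|bay,fl,h)
    wall=(abs(abs(y)-50)<4)&(x>38)&(x<212); h=np.where(wall,fl+28/c10,h)
    for cx,cy,cz in tins: h=cylh(x-cx,y-cy,cz,h)
    return h
def tof(P,x0,y0,a):
    d=P-[x0,y0]; return d@np.array([[np.cos(a),-np.sin(a)],[np.sin(a),np.cos(a)]])
def fit(W,f,p0,box,zmin=15):
    best=None
    P=W.reshape(-1,3); P=P[~np.isnan(P).any(1)]
    q=tof(P[:,:2],*p0); m=(q[:,0]>box[0])&(q[:,0]<box[1])&(q[:,1]>box[2])&(q[:,1]<box[3])&(P[:,2]>zmin); P=P[m]
    def res(p):
        q=tof(P[:,:2],*p[:3]); return np.clip(P[:,2]-p[3]-f(q[:,0],q[:,1]),-25,25)
    cost=lambda p: np.sum(np.minimum(abs(res(p)),12))+200*abs(p[3])
    from scipy.optimize import minimize
    for s in range(4):
        x0=np.array([*p0,0.]) if best is None else best.x
        S=np.vstack([x0]+[x0+e for e in np.diag([8,8,.06,2.])*(-1)**s])
        r=minimize(cost,x0,method='Nelder-Mead',options=dict(initial_simplex=S,maxiter=400,xatol=.02,fatol=.1))
        if best is None or r.fun<best.fun: best=r
    return best.x,best.fun/len(P),len(P)
TINS=[(0,0,55),(55.1,0,64.7),(110.3,0,74.4)]
E
python3 - <<'E'
from h import *
for n in('top','scene'):
    W=np.load('pics/W%s0.npy'%n)
    print(n,'rack',fit(W,lambda x,y:rackh(x,y,TINS),(563,-54,np.radians(90)),(-30,205,-60,110)))
    print(n,'new',fit(W,lambda x,y:cylh(x,y,36.,13.*0+8),(462,-325,np.radians(75)),(-45,45,-55,55)))
    print(n,'new-rot',fit(W,lambda x,y:cylh(x,y,36.,8),(462,-325,np.radians(105)),(-45,45,-55,55)))
E
```

```text
top rack (array([ 5.59655592e+02, -5.57291133e+01,  1.53770770e+00, -2.37882284e-01]), np.float64(2.6534465539836787), 5986)
top new (array([ 4.59785958e+02, -3.35282942e+02,  1.83615992e+00, -3.49968483e-01]), np.float64(2.467515290534255), 850)
top new-rot (array([ 4.59801332e+02, -3.35288071e+02,  1.83631831e+00, -2.79590398e-01]), np.float64(2.4646701511896634), 858)
scene rack (array([560.23087197, -58.68173504,   1.54033923,  -1.83762707]), np.float64(6.119082663158166), 5750)
scene new (array([ 4.58655963e+02, -3.35948925e+02,  1.81732105e+00, -3.60306713e-01]), np.float64(6.241192281358497), 690)
scene new-rot (array([ 4.58771421e+02, -3.36488608e+02,  1.81518209e+00, -2.35224648e-01]), np.float64(6.2059453899557635), 694)
```

```bash
python3 -m inch '{"hand":[0,0,0,0,0,0,0,0,0,0,0,0,0,0,0,0,0,0,0,0],"turn":[0.149,0.149,0,0,0,0,0,0,0,0,0,0,0,0,0,0,0,0,0,0],"delta_pos":[[0,0,0],[0,0,0],[2.57,-3.1,0],[2.57,-3.1,0],[2.57,-3.1,0],[2.57,-3.1,0],[2.57,-3.1,0],[2.57,-3.1,0],[2.57,-3.1,0],[2.57,-3.1,0],[2.57,-3.1,0],[2.57,-3.1,0],[2.57,-3.1,0],[2.57,-3.1,0],[2.57,-3.1,0],[2.57,-3.1,0],[2.57,-3.1,0],[2.57,-3.1,0],[2.57,-3.1,0],[2.57,-3.1,0]]}'
```

```text
t: 3.0
eef_pos: [645.5, -58.8, 292.3]
tcp_rot: [3.141, -0.0, -0.032]
ft_force: [0.1, -0.7, 0.2]
opening: 0.005
```

Run:
```python
from h import *
c=viewer.get_calibration('wrist'); p,d=shot('wrist','w1'); W=cloud(c,d); np.save('pics/Ww1.npy',W)
print(fit(W,lambda x,y:rackh(x,y,TINS),(560,-56.5,1.539),(-30,205,-60,110)))
```

```text
(array([ 5.59892109e+02, -5.83173226e+01,  1.53536444e+00,  3.13436762e-01]), np.float64(5.072253195347174), 11497)
```

View pics/w1.png

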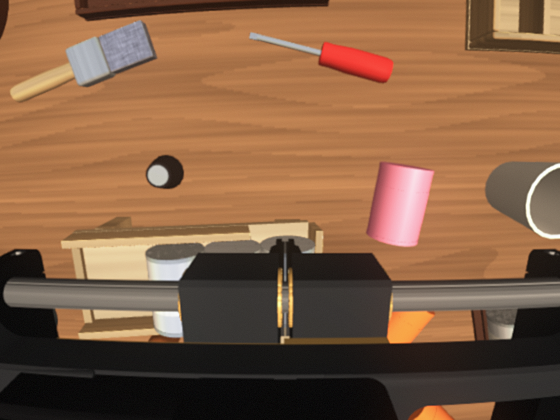

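The wrist view shows the rack, with the pink look-alike off at (402,203). Its fit agrees with the earlier ones, putting the rack origin near (560,-57.5) with yaw 1.537. I'll descend behind the front tin next.

```bash
python3 -m inch '{"hand":[0,0,0,0,0,0,0,0,0],"turn":[0,0,0,0,0,0,0,0,0],"delta_pos":[[0,0,3.4],[0,0,3.5],[0,0,3.5],[0,0,3.5],[0,0,2.5],[0,0,1],[-1.2,0,0],[-1.2,0,0],[0,0,0]]}'
```

```text
t: 3.95
eef_pos: [620.0, -59.5, 119.0]
tcp_rot: [3.141, -0.0, -0.032]
ft_force: [0.1, 0.1, 0.9]
opening: 0.002
```

Run:
```python
from h import *
shot('scene','s2')
```

```text
(no output)
```

View pics/s2.png

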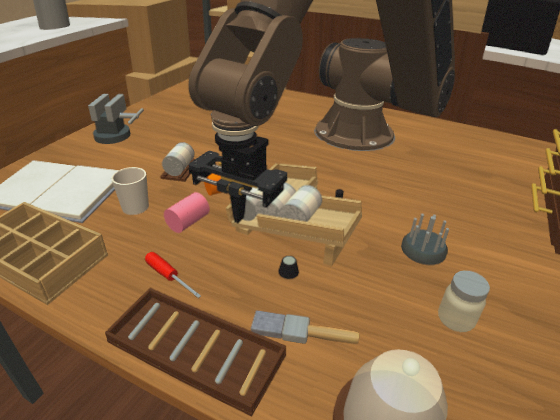

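The shut fingers are at (238,212), just outside the front tin's end and beside the rack. Now I'll push.

```bash
python3 -m inch '{"hand":[0,0,0,0,0,0,0,0,0,0,0,0,0],"turn":[0,0,0,0,0,0,0,0,0,0,0,0,0],"delta_pos":[[-1,0,0],[-1,0,0],[-1,0,0],[-1,0,0],[-1,0,0],[-1,0,0],[-1,0,0],[-1,0,0],[-1,0,0],[-1,0,0],[-1,0,0],[-1,0,0],[-0.2,0,0]]}'
python3 - <<'E'
from h import *
shot('scene','s3')
p,d=shot('top','t3'); cv2.imwrite('pics/c3.png',cv2.resize(p[160:300,200:380],None,fx=4,fy=4))
E
```

```text
t: 5.3
eef_pos: [497.0, -55.4, 118.0]
tcp_rot: [-3.141, 0.002, -0.032]
ft_force: [1.0, -0.1, -0.2]
opening: 0.006
```

View pics/s3.png

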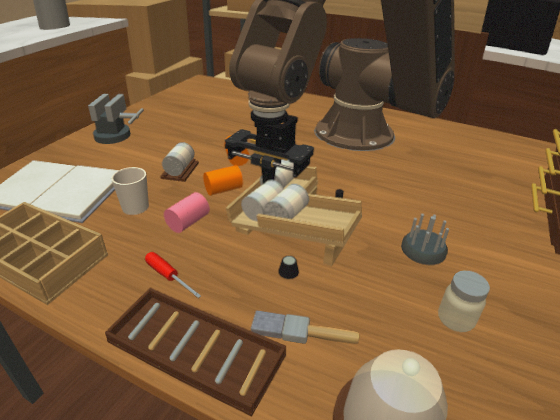

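View pics/c3.png

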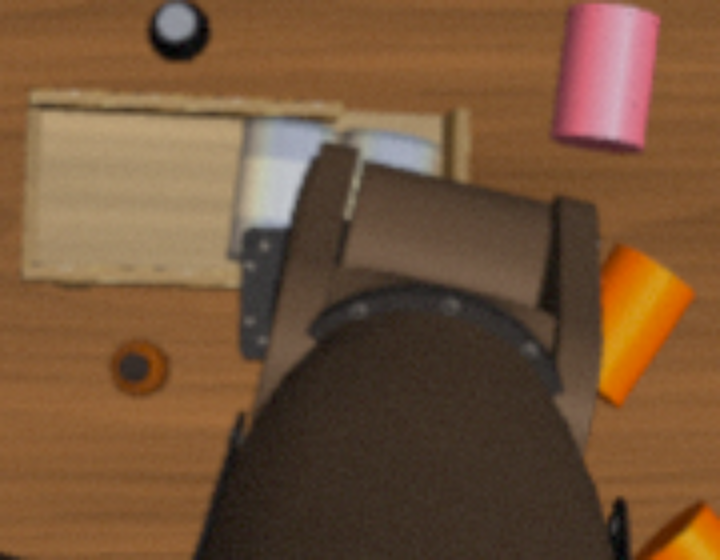

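Both tins behind have rolled down: the scene view has them at (262,198) and (287,203), with the finger still in the bay opening. I'll lift out and move above the new tin.

```bash
python3 -m inch '{"hand":[0,0,0,0,0,1,1,1,1,1,1,1,1,1,1,1],"turn":[0,0,0,0,0,0,0,0,0,0,0,0,0,-0.146,-0.146,0],"delta_pos":[[0,0,-2],[0,0,-3.7],[0,0,-3.7],[0,0,-3.7],[0,0,-3.7],[-0.36,3.51,0],[-0.36,3.51,0],[-0.36,3.51,0],[-0.36,3.51,0],[-0.36,3.51,0],[-0.36,3.51,0],[-0.36,3.51,0],[-0.36,3.51,0],[0,0,0],[0,0,0],[0,0,0]]}'
python3 - <<'E'
from h import *
c=viewer.get_calibration('top'); p,d=shot('top','t4'); cv2.imwrite('pics/c4.png',cv2.resize(p[160:300,200:380],None,fx=4,fy=4))
W=cloud(c,d)
T2=[(0,0,55),(55.1,0,64.7)]
print(fit(W,lambda x,y:rackh(x,y,T2+[(0,106,55)]),(560,-57,1.538),(-30,205,-60,150)))
for n,x0 in(('mid',0),('back',55),('front',0)):
    a=1.538;yy=106 if n=='front' else 0; z=55+x0*t10
    p0=(560+x0*np.cos(a)-yy*np.sin(a),-57.5+x0*np.sin(a)+yy*np.cos(a),a)
    r=fit(W,lambda x,y:cylh(x,y,z,20),p0,(-28,28,-50,50),z+5)
    print(n,r, tof(np.array([r[0][:2]]),560,-57.5,1.538),r[0][2]-1.538)
c=viewer.get_calibration('wrist'); p,d=shot('wrist','w4'); W=cloud(c,d)
print(fit(W,lambda x,y:cylh(x,y,36.,8),(459.5,-335,1.83),(-45,45,-55,55)))
E
```

```text
t: 7.0
eef_pos: [460.6, -335.5, 285.8]
tcp_rot: [-3.141, 0.001, 0.262]
ft_force: [-0.7, 0.0, -0.3]
opening: 0.872
(array([ 5.59309834e+02, -5.54087256e+01,  1.53543733e+00, -1.53882002e-01]), np.float64(3.1854164859596477), 6871)
mid (array([ 5.51839887e+02, -5.43546514e+01,  1.50001093e+00,  4.96294633e-05]), np.float64(1.6513977628160361), 803) [[2.87608343 8.25886214]] -0.037989070618496656
back (array([ 5.57521208e+02,  5.01848215e-01,  1.50134400e+00, -1.16414664e-04]), np.float64(1.701956566589765), 826) [[57.88937695  4.37936539]] -0.036655995427061105
front (array([ 4.46101183e+02, -5.20136004e+01,  1.52933107e+00,  7.73852280e-07]), np.float64(1.4843175157815687), 793) [[  1.74865604 114.01746951]] -0.008668932149256792
(array([ 458.07890497, -337.05538636,    1.82438214,    0.47048169]), np.float64(11.101595542964901), 55890)
```

View pics/c4.png

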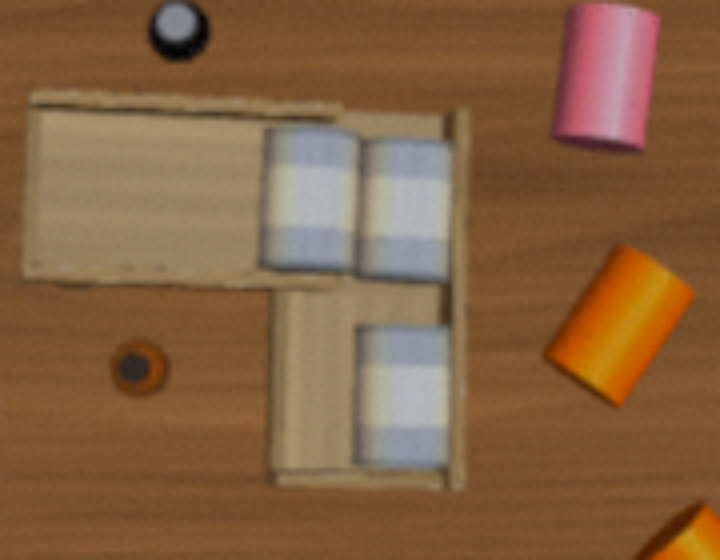

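View pics/w4.png

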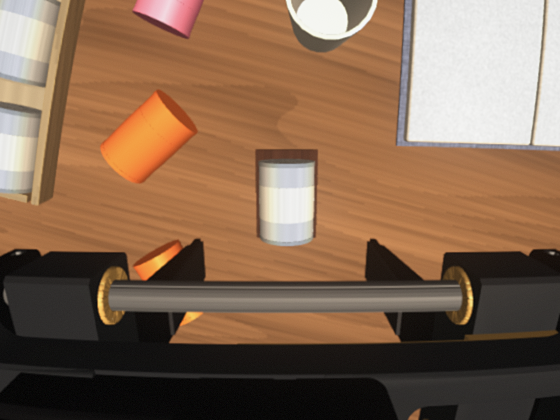

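The front tin is in the bay at rack y≈114 and square. The middle tin is at the stop (x≈3, y≈8) and the back tin behind it (x≈58, y≈4), both square. In the wrist view the new tin (287,200) is centred between the fingers at columns 200 and 369, and it is the banded tin in the cradle. I'll descend and grip.

```bash
python3 -m inch '{"hand":[1,1,1,1,1,1,1,1,0,0,0,0,0,0],"turn":[0,0,0,0,0,0,0,0,0,0,0,0,0,0],"delta_pos":[[-0.1,0,3.5],[0,0,3.5],[0,0,3.5],[0,0,3.5],[0,0,2.5],[0,0,1.5],[0,0,0.7],[0,0,0],[0,0,0],[0,0,0],[0,0,0],[0,0,0],[0,0,0],[0,0,0]]}'
```

```text
t: 8.5
eef_pos: [460.3, -336.3, 99.7]
tcp_rot: [3.139, -0.001, 0.26]
ft_force: [1.7, -3.1, 0.2]
opening: 0.587
```

```bash
python3 -m inch '{"hand":[0,0,0,0,0,0,0,0,0,0,0,0,0,0,0,0,0,0,0,0],"turn":[0,0,0,0,0,0.147,0.147,0,0,0,0,0,0,0,0,0,0,0,0,0],"delta_pos":[[0,0,-1],[0,0,-3.5],[0,0,-3.5],[0,0,-3.5],[0,0,-3.5],[0,0,0],[0,0,0],[0.4,-2,0],[0.7,-3.5,0],[0.8,-3.5,0],[0.8,-3.5,0],[0.8,-3.5,0],[0.8,-3.5,0],[0.8,-3.5,0],[0.8,-3.5,0],[0.8,-3.5,0],[0.8,-3.5,0],[0.8,-3.5,0],[0.8,-3.5,0],[0.7,-2.86,0]]}'
python3 -m inch '{"hand":[0,0,0],"turn":[0,0,0],"delta_pos":[[0,-2,0],[0,0,0],[0,0,0]]}'
```

```text
t: 10.5
eef_pos: [572.2, 96.4, 249.5]
tcp_rot: [-3.142, 0.001, -0.034]
ft_force: [0.4, -0.1, -2.6]
opening: 0.583
t: 10.8
eef_pos: [572.8, 114.5, 249.3]
tcp_rot: [3.141, 0.001, -0.033]
ft_force: [0.6, 0.1, -2.3]
opening: 0.587
```

Run:
```python
from h import *
s=env.state();print(s['eef_pos'],s['tcp_rot'])
c=viewer.get_calibration('wrist'); p,d=shot('wrist','w5'); np.save('pics/Ww5.npy',cloud(c,d))
shot('scene','s5')
```

```text
[572.79078059 114.51776855 249.29832098] [ 3.14127510e+00  8.20749423e-04 -3.32044126e-02]
```

View pics/w5.png

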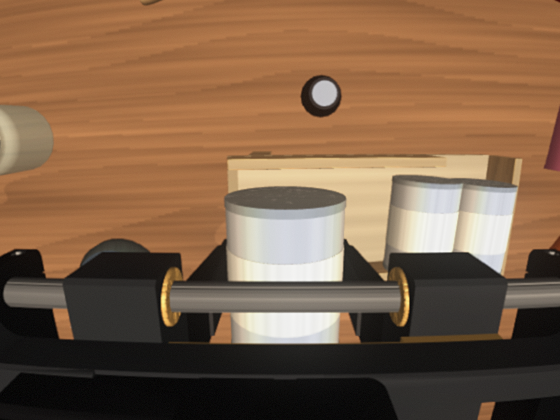

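View pics/s5.png

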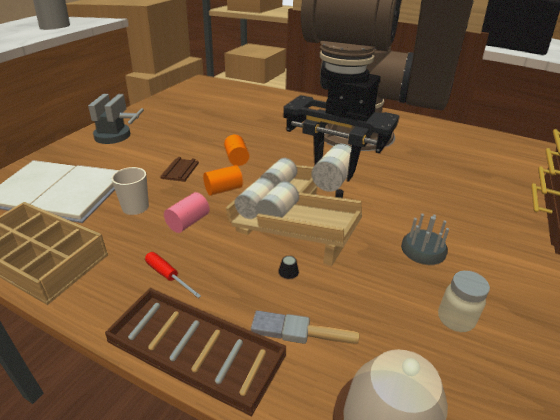

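The wrist view shows the held tin at (286,260), upright between the fingers and square. The lane and its two tins at (425,220) and (487,230) are visible beyond it. I overshot along the lane by about 35 mm, still well clear above it. Before lowering I'll measure the lane's far wall and the back tin.

Run:
```python
from h import *
W=np.load('pics/Ww5.npy'); P=W.reshape(-1,3);P=P[~np.isnan(P).any(1)]
q=tof(P[:,:2],560,-57,1.537)
for a in range(60,200,20):
    m=(q[:,0]>a)&(q[:,0]<a+20)&(q[:,1]<-30)&(q[:,1]>-70)
    fl=55-28/c10+q[:,0]*t10
    k=m&(abs(P[:,2]-fl-28)<5); k2=m&(abs(P[:,2]-fl)<4)
    print(a,k.sum(),np.percentile(q[k,1],[3,50,97]).round(1) if k.any() else '', k2.sum(),np.median((P[:,2]-fl)[k2]) if k2.any() else '')
m=(q[:,1]>-45)&(q[:,1]<45)&(q[:,0]>20)&(q[:,0]<100)&(P[:,2]>75)
k=np.argsort(P[m,2])[-60:]; print('back top',q[m][k].mean(0),P[m][k,2].mean())
# held tin
v=tof(P[:,:2],572.8,114.5,1.537); m=(abs(v[:,0])<30)&(abs(v[:,1])<60)&(P[:,2]>160)&(P[:,2]<230)
print('held',[np.percentile(v[m,i],[1,99]).round(1) for i in(0,1)],np.percentile(P[m,2],[1,99]))
c=viewer.get_calibration('top');
r=fit(np.load('pics/Wtop0.npy'),lambda x,y:rackh(x,y,TINS),(560,-57,1.537),(115,205,-60,60),40);print(r)
```

```text
60 281 [-53.5 -48.8 -36.4] 195 0.47827561846358435
80 276 [-53.4 -49.1 -31.4] 329 0.5128509322783401
100 259 [-53.8 -50.  -46. ] 320 0.5802857128719836
120 273 [-53.8 -50.1 -46.2] 331 0.6521160096779823
140 284 [-53.7 -50.3 -45.9] 350 0.6209981531617927
160 297 [-53.6 -49.9 -46.1] 376 0.6941341596623971
180 307 [-53.7 -50.2 -45.9] 370 0.7084484617314644
back top [97.99346055 -2.93316467] 268.44449386212835
held [array([-29.3,  29.1]), array([-37.8,  27.6])] [168.0001775  227.52879971]
(array([ 5.59543847e+02, -5.61413985e+01,  1.53736299e+00, -8.94790253e-05]), np.float64(2.0887647050184563), 1839)
```

Run:
```python
from h import *
W=np.load('pics/Ww5.npy'); P=W.reshape(-1,3);P=P[~np.isnan(P).any(1)]
q=tof(P[:,:2],560,-57,1.537)
m=(q[:,1]>-45)&(q[:,1]<45)&(q[:,0]>20)&(q[:,0]<100)&(P[:,2]>70)&(P[:,2]<98)
r=least_squares(lambda p:np.hypot(q[m,0]-p[0],P[m,2]-p[1])-28,[56,65],loss='soft_l1');print('back x,z',r.x,m.sum(),abs(r.fun).mean())
m=(abs(q[:,1])<40)&(q[:,0]>190)&(q[:,0]<225)
for a in range(196,224,3):
    k=m&(q[:,0]>a)&(q[:,0]<a+3); print(a,k.sum(),P[k,2].mean().round(1) if k.any() else '')
```

```text
back x,z [53.9046154  65.30242069] 5198 1.2434239633261395
196 2059 266.0
199 4415 259.9
202 2193 270.3
205 2097 273.9
208 1970 275.3
211 1864 279.2
214 1858 278.9
217 1721 283.8
220 1321 283.3
223 437 287.4
```

```bash
python3 -m inch '{"hand":[0,0,0,0,0,0,0,0,0,0],"turn":[0,0,0,0,0,0,0,0,0,0],"delta_pos":[[-0.3,1.8,0],[-0.3,1.88,0],[0,0,2],[0,0,2.5],[0,0,2.5],[0,0,1.5],[0,0,1],[0,0,0.5],[0,0,0],[0,0,0]]}'
python3 - <<'E'
from h import *
shot('scene','s6')
E
```

```text
t: 11.9
eef_pos: [566.3, 77.7, 149.9]
tcp_rot: [3.142, -0.001, -0.034]
ft_force: [0.2, -0.7, -2.6]
opening: 0.585
```

View pics/s6.png

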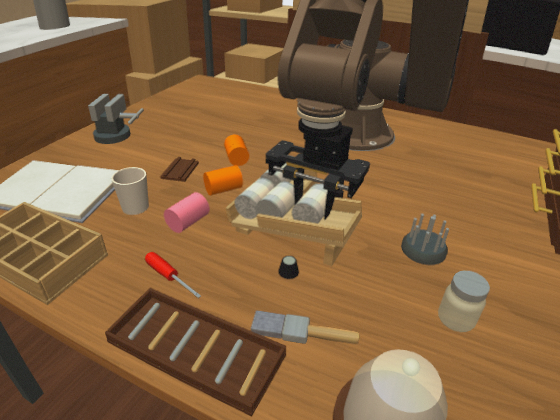

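The held tin at (312,203) is over the lane between the walls, with a gap to the back tin at (277,200). I'll lower it in small steps.

```bash
python3 -m inch '{"hand":[0,0,0,0],"turn":[0,0,0,0],"delta_pos":[[0,0,0.2],[0,0,0.2],[0,0,0.1],[0,0,0]]}'
python3 -m inch '{"hand":[0,0],"turn":[0,0],"delta_pos":[[0,0,0.1],[0,0,0]]}'
```

```text
t: 12.35
eef_pos: [565.9, 77.9, 144.1]
tcp_rot: [3.141, 0.0, -0.034]
ft_force: [0.1, 0.9, -2.4]
opening: 0.581
t: 12.55
eef_pos: [566.0, 77.9, 143.1]
tcp_rot: [3.141, 0.0, -0.034]
ft_force: [-0.2, 0.1, -1.9]
opening: 0.588
```

```bash
python3 -m inch '{"hand":[0,0],"turn":[0,0],"delta_pos":[[0,0,0.1],[0,0,0]]}'
python3 -m inch '{"hand":[0,0],"turn":[0,0],"delta_pos":[[0,0,0.05],[0,0,0]]}'
```

```text
t: 12.75
eef_pos: [566.1, 77.9, 142.7]
tcp_rot: [3.142, -0.0, -0.034]
ft_force: [-1.7, -0.2, 4.4]
opening: 0.585
t: 12.95
eef_pos: [566.1, 77.9, 142.7]
tcp_rot: [3.142, -0.001, -0.034]
ft_force: [-3.6, -0.8, 10.1]
opening: 0.586
```

The tin is on the floor with about 12 N of contact force. I'll ease off slightly and open slowly.

```bash
python3 -m inch '{"hand":[0,0.6,0.62,0.65,0.68,0.7,0.7,0.7],"turn":[0,0,0,0,0,0,0,0],"delta_pos":[[0,0,-0.1],[0,0,0],[0,0,0],[0,0,0],[0,0,0],[0,0,0],[0,0,0],[0,0,0]]}'
python3 - <<'E'
from h import *
shot('wrist','w7');shot('scene','s7')
E
```

```text
t: 13.75
eef_pos: [566.0, 77.9, 142.7]
tcp_rot: [3.142, -0.0, -0.034]
ft_force: [-0.0, -0.3, -0.4]
opening: 0.701
```

View pics/w7.png

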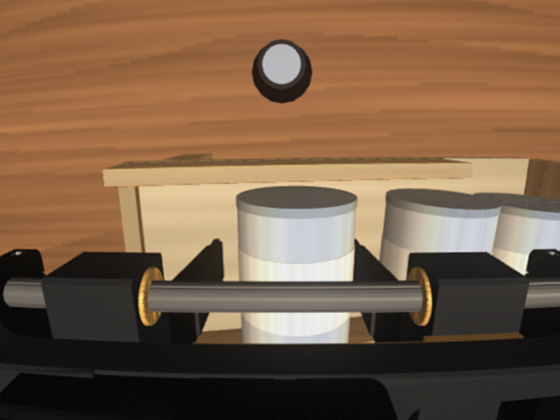

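View pics/s7.png

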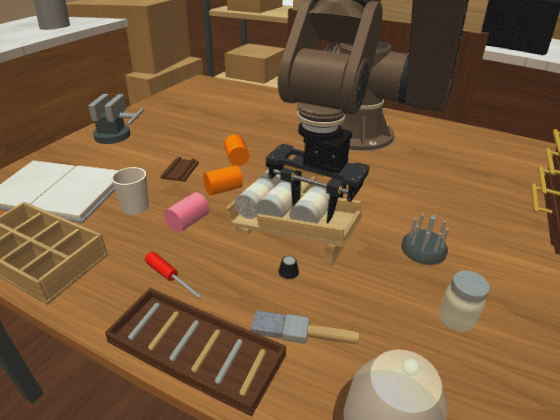

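The new tin (295,265) leans on the front finger (365,280), and there is a small gap to the back tin. I'll draw the fingers straight up slowly so it rolls down the rest of the way.

```bash
python3 -m inch '{"hand":[0.7,0.7,0.7,0.7,0.7,0.7,0.7,0.7,0.7,0.7,0.7,0.7,0.7,0.7],"turn":[0,0,0,0,0,0,0,0,0,0,0,0,0,0],"delta_pos":[[0,0,-0.5],[0,0,-0.5],[0,0,-0.5],[0,0,-0.5],[0,0,-0.5],[0,0,-0.5],[0,0,-0.5],[0,0,-0.5],[0,0,-2],[0,0,-3],[0,0,-3],[0,0,-3],[0,0,0],[0,0,0]]}'
python3 -m inch '{"hand":[0.7,0.7,0.7,0.7,0.7,0.7,0.7,0.7],"turn":[0,0,0,0,0,0,0,0],"delta_pos":[[0,3.5,0],[0,3.5,0],[0,3.5,0],[0,3.5,0],[0,3.5,0],[0,3.5,0],[0,3.5,0],[0,3.5,0]]}'
python3 -m inch '{"hand":[0.7,0.7,0.7,0.7,0.7],"turn":[0,0,0,0,0],"delta_pos":[[0,3.5,0],[0,3.5,0],[0,0,0],[0,0,0],[0,0,0]]}'
python3 - <<'E'
from h import *
c=viewer.get_calibration('top'); p,d=shot('top','t8'); cv2.imwrite('pics/c8.png',cv2.resize(p[160:300,200:380],None,fx=4,fy=4))
shot('scene','s8')
W=cloud(c,d); O=(560,-57,1.537)
for n,x0,yy in(('front',0,112),('mid',0,0),('back',55,0),('new',110,0)):
    a=O[2]; z=55+x0*t10
    p0=(O[0]+x0*np.cos(a)-yy*np.sin(a),O[1]+x0*np.sin(a)+yy*np.cos(a),a)
    r=fit(W,lambda x,y:cylh(x,y,z,20),p0,(-28,28,-50,50),z+5)
    print(n, tof(np.array([r[0][:2]]),*O).round(1),(r[0][2]-a).round(3),r[1].round(2),r[0][3].round(2))
E
```

```text
t: 15.25
eef_pos: [565.9, 77.9, 293.1]
tcp_rot: [3.142, -0.001, -0.034]
ft_force: [-0.1, 0.2, -0.9]
opening: 0.698
t: 16.05
eef_pos: [555.9, -203.3, 291.2]
tcp_rot: [-3.141, 0.002, -0.034]
ft_force: [0.7, 0.6, 0.6]
opening: 0.699
t: 16.55
eef_pos: [553.9, -271.0, 292.0]
tcp_rot: [-3.141, 0.001, -0.034]
ft_force: [0.7, 0.1, -0.5]
opening: 0.697
front [[  1.1 113.7]] -0.006 1.94 -0.0
mid [[2.2 8.4]] -0.025 1.67 -0.0
back [[57.2  4.4]] -0.028 1.67 -0.0
new [[112.2   0.7]] -0.029 1.73 -0.0
```

View pics/c8.png

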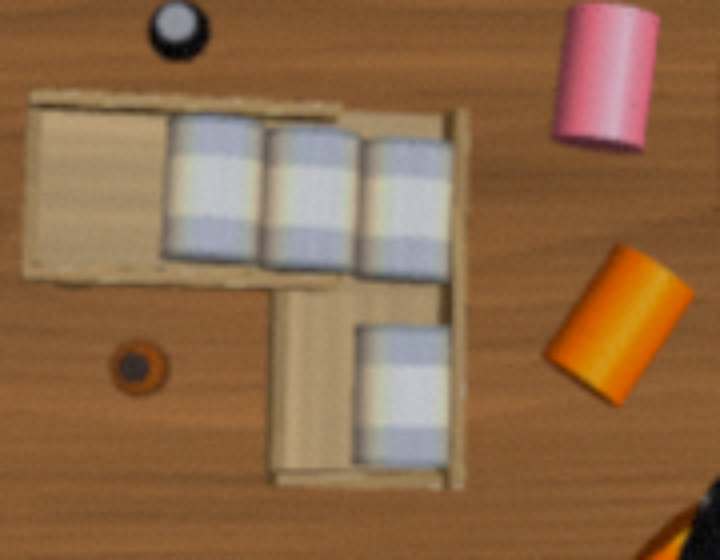

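View pics/s8.png

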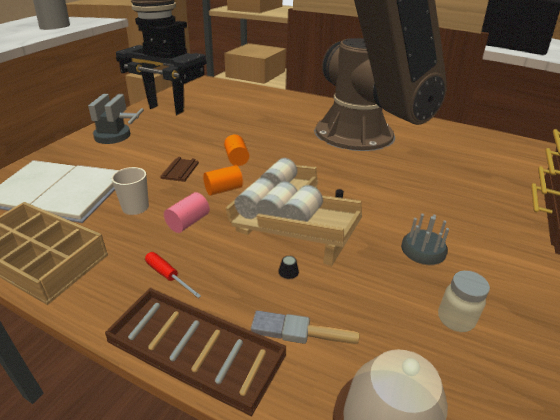

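All three lane tins touch and lie square: new (213,188), back (312,200) and middle (405,208) in the crop. The oldest tin is in the bay at (405,395). The bystanders haven't moved and the arm is clear, so I'm handing in.

```bash
python3 -c "
from cell import ticket
print(ticket.job_done())"
```

```text
the job is handed in; nothing more can be done
None
```

I pushed the oldest tin sideways into the bay with the fingers shut, and the two tins behind it rolled down. I then took the new tin from the cradle, laid it about 25 mm up the slope and let it roll against the tin in front. The job was handed in at about 16.6 s on the clock, and no verdict was reported.

My last check was a fit to the top camera's depth picture, in the rack frame:

| Tin | x (mm) | y (mm) | Off square (rad) |
|---|---|---|---|
| Oldest, in the bay | 1 | 114 | about 0.01 |
| Second, front place | 2 | 8 | about 0.03 |
| Third, second place | 57 | 4 | about 0.03 |
| New, third place | 112 | 1 | about 0.03 |

- **Tolerances:** all four are within the x, y and squareness limits. I did not fit heights separately; the fits used the expected heights and matched them.
- **At rest:** I did not measure the tins' speeds. They looked settled in the last pictures.
- **Bystanders:** they look unmoved in the pictures; I did not measure them again. The arm ended clear of everything.
- **Forces:** the wrist force reached about 12 N when the new tin touched the floor. I could not measure the force of its roll against the tin in front.
- **Disagreements:** the fits of the rack's position from the different cameras differed by up to 3 mm. I also overshot by about 35 mm along the lane while carrying the new tin, high above the rack, and corrected it before lowering.

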